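# Air the drying cupboard

## Task

Air out the garlic drying cupboard: pull its louvred bifold door open by the brass handle until both panels are folded right back against each other at the left, then turn the fan dial behind it up to speed 4, one short of its highest. Leave the door folded back and the things standing around undisturbed.

Things in the scene. Friction and masses are not known exactly. Their poses are not given: they have to be found in the camera images.
- drying_cupboard: low grey-blue drying cupboard, fixed, 416 mm wide, 276 deep, 254 tall. Origin: on the worktop under the middle of its front frame. x runs into it, y to its left as the robot sees it, z up (cupboard axes). The front half of its top (x under 115) is a flap, fixed folded back, so it is open above there. Behind the door a fan unit's panel, sloping down to the robot, bears the dial
- door_fold (a joint): fold angle a of the two-panel louvred bifold door: 0 shut (panels in line), 1.50 rad folded back against its stop. The rear panel turns by a about the pivot at the left (+y) end, its free end swinging out to the robot. A spring roller catch holds the door shut: about 9 N outwards at the handle frees it; then it moves with slight friction and stays where it is left
- door_lead: the door's second, lead panel, hinged to the free end of the rear panel; it turns by a counterclockwise from above while its far end runs in the track in the plinth towards the pivot. Both panels are 170 mm wide, 18 thick, z 32 to 220. Origin on the middle hinge, at worktop height; axes as the cupboard's when shut, so its yaw is the cupboard's plus a
- door_handle (a point): grip point on the handle, an upright round brass bar 12 mm thick, z 96 to 216, 40 mm in front of the lead panel and 50 mm from the middle hinge; posts at z 122 and 172 tie it to the panel. The point is on the bar's axis, 195 mm above the worktop. At fold angle a it is at x = -120 sin a - 58 cos a, y = -220 cos a - 58 sin a (mm, cupboard axes) from door_pivot
- door_pivot (a point): point on the door's upright pivot axis at the left end of the cupboard's front, 195 mm above the worktop (cupboard axes x -2, y 170)
- fan_dial (a joint): angle of the fan dial, rad, growing clockwise as seen facing it. It clicks into six places 0.628 rad apart: 0 = off (round mark, pointer to the cupboard's left), then speeds 1 to 5 (bars of growing length, clockwise over the top; 5 is at the right, against a stop). Let go between places, it springs to the nearer one; about 0.13 N m turns it past a click
- dial_grip (a point): grip point on the axis of the dial, 24 mm out from the sloping panel; cupboard axes x 35, y -30, z 85. The dial is a black ribbed round knob, 40 mm across, 32 tall, with a white pointer line. Its axis lies in the cupboard's x-z plane and leans 25 degrees from vertical towards the robot (to -x). A hand has room to turn it only with the door folded right back
- jar_lentils: bystander: lidded glass clip-top jar of lentils, 105 x 86 x 123 mm; origin at its underside
- salt_shaker: bystander: glass salt shaker with a metal cap, 44 mm wide, 90 mm tall; origin at its underside
- timer: bystander: round wind-up kitchen timer lying on its back, 69 mm wide, 43 mm tall; origin at its underside
- artichoke_1: bystander: green globe artichoke, about 70 mm; origin at its underside
- garlic_bulb: bystander: garlic bulb on the worktop, 56 mm; origin at its underside
- teaspoon: bystander: metal teaspoon, 132 x 28 x 11 mm; origin at its underside

How it is judged (in metres and radians):
On the way, in this order (a step that is already met when the one before it is completed fails the run):
1. the bifold door is folded right back (value of joint door_fold above 1.38 rad), for 0.2 s.
2. the fan dial stands at speed 4 (value of joint fan_dial between 2.3132 and 2.7132 rad), for 0.2 s.
At the end, for the whole second after the job is handed in: the door is folded back to within 0.12 rad of its stop (fold angle over 1.38) and the dial rests at speed 4 (within 0.2 rad of 2.513), both still (all of step 2 and value of joint door_fold above 1.38 rad and velocity of joint fan_dial between -0.2 and 0.2 rad/s and velocity of joint door_fold between -0.1 and 0.1 rad/s); the robot touches nothing.
It fails at once if one of the things standing around is shifted by more than 30 mm (distance of any of jar_lentils, salt_shaker, timer, artichoke_1, garlic_bulb, teaspoon from where it was at the start of the episode above 0.03 m).
It also fails if it takes over 64 s, if anything falls off the work surface, if the arm or the gripper's body presses on something with over 40 N, if the wrist force passes 120 N, or if a joint passes its speed limit or range.

## Robot

A 6-joint arm with a two-finger parallel gripper is mounted at the origin on a cart in front of the work surface, level with it; the furniture and walls round the work are solid. World frame = base frame: x ahead of the robot, y to its left, z up, the work surface at z = 0. Lengths are in mm, angles in rad, forces in N, time in s.
With the tool pointing down it reaches from about 300 to 775 mm from the base axis. Payload 14.6 kg.
Tool frame: the origin (TCP) lies midway between the tips of the shut fingers; the grasp point (between the pads) lies 19 mm behind it; z points along the fingers, y is the line along which they close (so a half turn about z gives the same grasp; the last joint's range is limited). The gripper opens to 94 mm and grips with 3 to 60 N. Pads are 16 mm wide; open, the fingers measure 119 mm over their backs; the gripper's body (75 mm by 177 mm) begins 78 mm behind the grasp point.
Start: joints at [-0.067, 0.3, 1.521, -0, 1.321, -0.067], TCP at [549.99, -0.002, 205.446] pointing down, gripper open.
Joint ranges: [-3.03, 3.03], [-0.79, 2.21], [0.23, 2.52], [-1.04, 4.18], [0, 3.07], [-2.55, 2.55]. Speed limits (rad/s): [2.22, 2.22, 2.57, 3.14, 3.14, 3.14].

## Interface

Orientations are given as [roll, pitch, yaw] about the fixed x, y, z axes, in that order (R = Rz(yaw) Ry(pitch) Rx(roll)).
In Python, from cell import manip, camera gives the robot as it stands.
- The arm moves only by the tool move_arm, never from a script. Its arguments are lists of equal length, an entry for each row: "dp": the shift along the world's x, y, z in mm, a list of three; "rotation": the turn, a rotation vector about the world's x, y, z in rad, a list of three; "hand": the opening, from 0 (shut) to 1 (fully open). A call has 1 to 10 rows; each row shifts and turns the commanded pose from where the row before left it; what a row does not reach is not made up. A row lasts 1/8 s, in which the tool goes at most 62.5 mm and 10.7 degrees, less where a joint would pass 70% of its speed; a pose out of reach is approached as far as the arm can. A call with a gripper value outside its range is refused whole. The fingers move at their own pace and stop on an object; "newtons" is the grip in N (left out, the last holds). Time passes only in rows, so rows that do not move let the fingers close. It gives the time, the measured TCP pose, the force, the opening and the grip force at its end, in the units of the state.
- manip.read_state(): the state, without advancing time (a new reading comes with each control period).
- camera(name): name is "scene" or "side" or "wrist"; returns a dict with "image" (384x512x3 uint8, red, green, blue), "fx", "fy", "cx", "cy" (pixels), "R" (3x3) and "t" (3): a world point X has camera coordinates R X + t; the wrist camera has in their place "mount" (4x4, takes a point from camera to tool coordinates, whose origin is the TCP and whose axes are the flange's). Camera axes: x right, y down, z forward; pixel columns grow to the right and rows downward; lengths in mm; the calibration is good to about 2 mm. The wrist camera is an equidistant fisheye: a pixel r from the principal point sees the ray r / f radians off the axis. A picture is of the moment at which its call begins: read the wrist's pose just before it. There is no depth.
- manip.sign_off(): hands the job in; it is judged then, once.
The state is a dict: "clock": time; "joints": joint angles; "qd": joint speeds; "effort": joint torques, N m; "eef_pos": TCP position; "eef_rot": TCP orientation; "wrist_force": force on the tool from outside, world axes, zero at the start; "moment": the same for the moment, N m; "finger_gap": finger opening in mm; "finger_force": force on a finger pad.
Only numpy, scipy, OpenCV 4.12 (cv2) and the standard library are available. Lean on these libraries where they do the work, as an engineer would, in place of code of your own. Each camera call takes 0.05 s, during which the arm holds its last target. There are 200 camera calls.

## Working session

There is one attempt and no reset: what is moved stays moved. The work goes in short steps, Python scripts to look and compute and a tool call to move; the robot and the scene stay as the last step left them, time stands still between calls to the robot, and variables do not carry over. Pictures are saved under pics/ and viewed, at most 10 in all, crops included, and the job is handed in when it is done.

Besides the shell and the picture viewer there is one more tool, called after "Call:" as name(argument=value, ...) on one line, values as JSON. move_arm: Moves the arm, as the interface text tells. Its arguments: {"type":"object","properties":{"dp":{"type":"array","items":{"type":"array","items":{"type":"number"}}},"rotation":{"type":"array","items":{"type":"array","items":{"type":"number"}}},"hand":{"type":"array","items":{"type":"number"}},"newtons":{"type":"number"}},"required":["dp","rotation","hand"]}

```bash
mkdir -p pics; python3 - <<'E'
from cell import manip,camera
import cv2,numpy as np
s=manip.read_state();print(s)
for n in("scene","side","wrist"):
    c=camera(n);cv2.imwrite(f"pics/{n}0.png",c["image"][:,:,::-1])
    print(n,{k:(np.round(v,4).tolist() if k!="image" else 0) for k,v in c.items()})
a=[cv2.imread(f"pics/{n}0.png") for n in("scene","side")]
E
```

```text
{'clock': 0.0, 'joints': array([-6.66184616e-02,  3.00459190e-01,  1.52159590e+00, -3.50207706e-05,
        1.32070862e+00, -6.66285678e-02]), 'qd': array([ 2.11131823e-03, -5.44738520e-05,  2.73965152e-04, -1.10704417e-03,
        4.82682124e-04,  9.28195790e-04]), 'effort': array([-1.53750298e-03, -5.31805658e+01, -3.52735734e+01,  7.07558286e-02,
        2.43994006e-02, -4.79655944e-05]), 'eef_pos': array([ 5.49727853e+02, -4.13386979e-03,  2.04886601e+02]), 'eef_rot': array([-3.14042195e+00, -4.41216403e-05,  1.57081509e+00]), 'wrist_force': array([-0.4689954 , -0.05532033, -0.57656868]), 'moment': array([0.03350326, 0.00140834, 0.03283656]), 'finger_force': 0.0, 'finger_gap': 94.3651084766169}
scene {'image': 0, 'fx': 400.6275, 'fy': 400.6275, 'cx': 255.5006, 'cy': 188.1845, 'R': [[0.6508, -0.7592, -0.0103], [-0.3894, -0.3221, -0.8629], [0.6518, 0.5656, -0.5052]], 't': [-358.538, 300.2722, 1258.6137]}
side {'image': 0, 'fx': 403.6468, 'fy': 403.6468, 'cx': 255.871, 'cy': 186.8211, 'R': [[-0.8272, -0.5614, -0.0214], [-0.2776, 0.4415, -0.8533], [0.4885, -0.6999, -0.521]], 't': [402.0048, 275.4001, 1313.8131]}
wrist {'image': 0, 'fx': 297.3186, 'fy': 297.3186, 'cx': 252.1953, 'cy': 194.0937, 'mount': [[-0.0003, -0.9609, -0.277, 79.5923], [1.0, -0.0003, -0.0001, -0.5965], [-0.0, -0.277, 0.9609, -178.8494], [0.0, 0.0, 0.0, 1.0]]}
```

View pics/scene0.png

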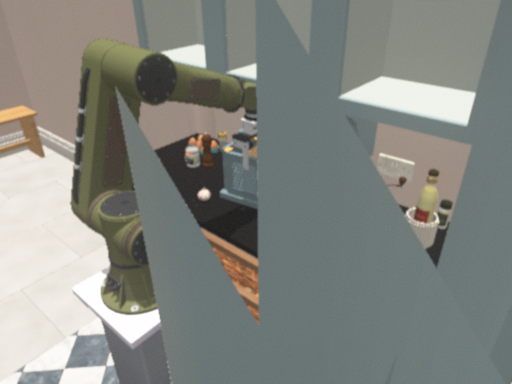

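View pics/side0.png

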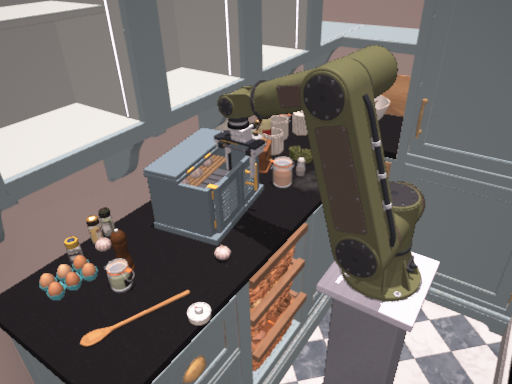

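The scene camera is mostly blocked. The side camera shows the cupboard at about (210,185), garlic at (222,253), timer at (199,313), and a jar at (283,172) and shaker at (300,167) beyond it. I'll check the wrist view next.

```bash
python3 - <<'E'
import cv2
a=cv2.imread("pics/side0.png")[90:270,130:330]
cv2.imwrite("pics/side0c.png",cv2.resize(a,None,fx=3.3,fy=3.3,interpolation=cv2.INTER_CUBIC)[:, :])
w=cv2.imread("pics/wrist0.png");cv2.imwrite("pics/wrist0b.png",cv2.resize(w,(768,576)))
E
```

```text
(no output)
```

View pics/wrist0b.png

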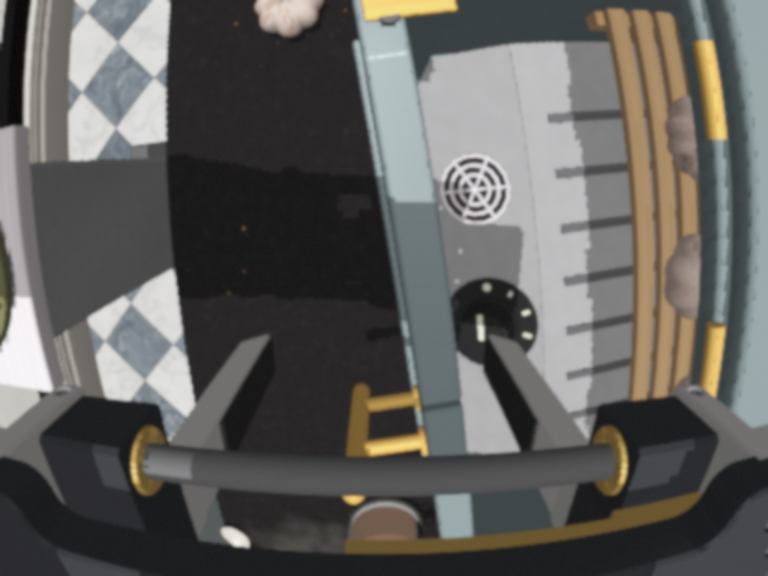

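View pics/side0c.png

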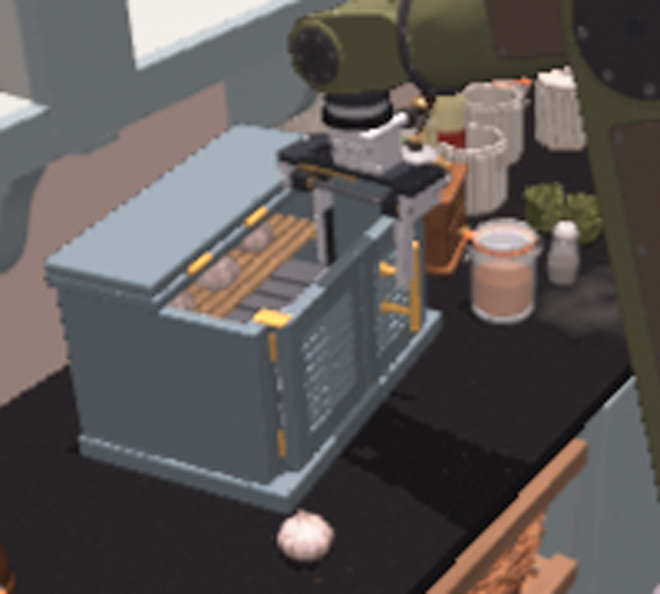

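The wrist picture (×1.5) shows the door's top edge running (358,45)→(412,400), the panel seam at (440,405), the handle's top end at (353,497) and its bottom at (360,390). The dial is near (490,325), partly behind a finger. I'll cast rays.

```bash
cat > h.py <<'E'
import numpy as np,cv2
from scipy.spatial.transform import Rotation as Ro
F=297.3186;CX,CY=252.1953,194.0937
M=np.array([[-0.0003,-0.9609,-0.277,79.5923],[1,-.0003,-.0001,-.5965],[0,-.277,.9609,-178.8494],[0,0,0,1]])
def wray(px,pos,rot):
    d=np.array(px,float)-[CX,CY];r=np.hypot(*d);th=r/F
    v=np.array([*(d/r*np.sin(th)),np.cos(th)])
    R=Ro.from_euler('xyz',rot).as_matrix()
    return R@M[:3,3]+pos, R@M[:3,:3]@v
SR=np.array([[-0.8272,-0.5614,-0.0214],[-0.2776,0.4415,-0.8533],[0.4885,-0.6999,-0.521]]);St=np.array([402.0048,275.4001,1313.8131])
def sray(px):
    v=np.array([(px[0]-255.871)/403.6468,(px[1]-186.8211)/403.6468,1])
    return -SR.T@St, SR.T@v
def plane(ray,z): o,d=ray; return o+d*(z-o[2])/d[2]
def tri(r1,r2):
    A=[];b=[]
    for o,d in(r1,r2):
        d=d/np.linalg.norm(d);P=np.eye(3)-np.outer(d,d);A.append(P);b.append(P@o)
    X=np.linalg.solve(sum(A),sum(b));return X,[np.linalg.norm(P@X-q) for P,q in zip(A,b)]
E
cat > m.py <<'E'
from h import *
pos=np.array([549.73,0,204.89]);rot=[-3.14042,0,1.570815]
W=lambda x,y:wray((x/1.5,y/1.5),pos,rot)
S=lambda x,y:sray((x/3.3+130,y/3.3+90))
for n,p,z in[("bar top",(353,497),216),("bar bot",(360,390),96),("seam",(440,405),220),("seam front",(423,407),220),("edgeL1",(358,45),220),("edgeL2",(412,400),220),("edgeR1",(415,60),220),("edgeR2",(460,400),220),("dial",(492,322),80),("garlic",(288,15),25)]:
    print(n,plane(W(*p),z).round(1))
print("bar tri",tri(W(353,497),S(415,243)))
print("bar side",plane(S(415,243),216).round(1),plane(S(415,330),96).round(1))
for n,p in[("garlic",(305,560)),("jar",(503,315)),("shak",(562,280))]: print(n,plane(S(*p),0).round(1))
for n,p in[("plinth L front",(288,508)),("plinth L back",(82,455)),("plinth R front",(440,322))]: print(n,plane(S(*p),0).round(1))
print("timer?",plane(sray((199,322)),0).round())
E
python3 m.py
```

```text
bar top [536.6 -74.4 216. ]
bar bot [535.6 -78.5  96. ]
seam [575.4 -18.  220. ]
seam front [568.1 -18.8 220. ]
edgeL1 [541.8 125.2 220. ]
edgeL2 [563.3 -15.3 220. ]
edgeR1 [562.4 119.4 220. ]
edgeR2 [583.9 -15.8 220. ]
dial [633.2 -31.7  80. ]
garlic [475.8 209.2  25. ]
bar tri (array([536.05875487, -80.94210938, 209.01582993]), [np.float64(0.08606121072000023), np.float64(0.08606121071992877)])
bar side [528.6 -70.4 216. ] [534.4 -74.2  96. ]
garlic [466.  232.8   0. ]
jar [ 544.3 -295.4    0. ]
shak [ 523.2 -420.2    0. ]
plinth L front [533.7 176.7   0. ]
plinth L back [795.2 231.    0. ]
plinth R front [ 606.  -235.4    0. ]
timer? [358. 478.   0.]
```

Call:
move_arm(dp=[[0,0,20],[0,0,20],[-2,-12,15],[-2,-13,0],[-2,-13,0],[-3,-13,0],[-3,-12,0],[-2,-12,0],[0,0,0],[0,0,0]], rotation=[[0,0,-0.176],[0,0,-0.176],[0,0,-0.176],[0,0,-0.176],[0,0,-0.176],[0,0,-0.176],[0,0,-0.176],[0,0,-0.178],[0,0,0],[0,0,0]], hand=[1,1,1,1,1,1,1,1,1,1])

```text
clock: 1.4
eef_pos: [536.0, -74.7, 260.4]
eef_rot: [-3.141, 0.0, 0.165]
wrist_force: [0.2, 0.0, -0.0]
finger_gap: 93.9
finger_force: 0.0
```

```bash
python3 - <<'E'
from cell import manip,camera
import cv2
s=manip.read_state();print({k:s[k].round(4).tolist() for k in('eef_pos','eef_rot','joints')})
c=camera("wrist");cv2.imwrite("pics/w1.png",c["image"][:,:,::-1])
cv2.imwrite("pics/w1b.png",cv2.resize(c["image"][:,:,::-1],(768,576)))
E
```

```text
{'eef_pos': [536.0328, -74.6905, 260.3507], 'eef_rot': [-3.1414, 0.0001, 0.1648], 'joints': [-0.2062, 0.2437, 1.4647, 0.0001, 1.4334, 1.1998]}
```

View pics/w1b.png

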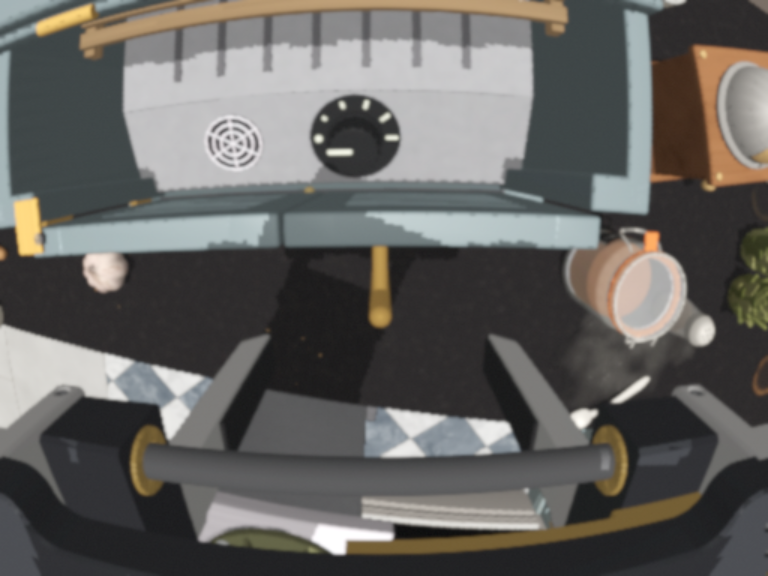

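The wrist view shows the handle's top at (380,317), the middle seam at (281,247 front), the door's right end at (598,245), the dial's knob at about (355,145) with its pointer at "off", and the jar at (630,285). The spoon is at about (610,405).

```bash
cat > m2.py <<'E'
from h import *
pos=np.array([536.03,-74.69,260.35]);rot=[-3.1414,0.0001,.1648]
W=lambda x,y:wray((x/1.5,y/1.5),pos,rot)
P={}
for n,p,z in[("bar top",(380,317),216),("seam",(282,247),220),("right",(599,245),220),("left",(45,254),220),("dialrim",(355,137),66),("knob",(352,143),92),("spoon1",(578,420),3),("spoon2",(648,380),3),("garlic",(104,272),28),("jar",(630,300),115)]:
    P[n]=plane(W(*p),z);print(n,P[n].round(1))
d=P["left"]-P["right"];yaw=np.arctan2(-d[0],d[1]);print("len",np.linalg.norm(d),"yaw",yaw)
ex=np.array([np.cos(yaw),np.sin(yaw)]);ey=np.array([-ex[1],ex[0]])
for n,c in[("bar top",(-60,-50)),("seam",(-20,0))]:print("O from",n,(P[n][:2]-c[0]*ex-c[1]*ey).round(1))
O=P["bar top"][:2]+60*ex+50*ey
print("dial grip",(O+35*ex-30*ey).round(1),"pivot",(O-2*ex+170*ey).round(1))
pv=O-2*ex+170*ey
for a in np.linspace(0,1.5,16):
    x=-120*np.sin(a)-58*np.cos(a);y=-220*np.cos(a)-58*np.sin(a);print(round(a,2),(pv+x*ex+y*ey).round(1))
E
python3 m2.py
```

```text
bar top [537.  -74.8 216. ]
seam [567.1 -19.4 220. ]
right [ 597.4 -185.2  220. ]
left [541.9 135.7 220. ]
dialrim [635.3 -38.1  66. ]
knob [628.9 -38.2  92. ]
spoon1 [ 366.8 -353.3    3. ]
spoon2 [ 430.8 -437.7    3. ]
garlic [470.  217.4  28. ]
jar [ 549.7 -289.7  115. ]
len 325.61514564404365 yaw 0.17118446053915642
O from bar top [587.6 -15.3]
O from seam [586.8 -16. ]
dial grip [627.2 -38.9] pivot [556.7 151.9]
0.0 [537.  -74.8]
0.1 [526.3 -81.4]
0.2 [515.9 -85.7]
0.3 [505.9 -87.6]
0.4 [496.4 -87.1]
0.5 [487.5 -84.3]
0.6 [479.3 -79. ]
0.7 [471.9 -71.5]
0.8 [465.3 -61.7]
0.9 [459.6 -49.8]
1.0 [454.9 -35.9]
1.1 [451.2 -20.1]
1.2 [448.6  -2.6]
1.3 [447.   16.5]
1.4 [446.6  36.9]
1.5 [447.2  58.4]
```

Call:
move_arm(dp=[[1,0,-30],[0,0,-30],[0,0,-22],[0,0,0],[0,0,0],[0,0,0],[0,0,0],[0,0,0],[0,0,0],[0,0,0]], rotation=[[0,0,0.006],[0,0,0],[0,0,0],[0,0,0],[0,0,0],[0,0,0],[0,0,0],[0,0,0],[0,0,0],[0,0,0]], hand=[1,1,1,0.6,0,0,0,0,0,0], newtons=25)

```text
clock: 2.7
eef_pos: [537.0, -75.0, 178.5]
eef_rot: [3.142, 0.0, 0.167]
wrist_force: [0.1, -0.3, 0.0]
finger_gap: 27.6
finger_force: 0.0
```

Call:
move_arm(dp=[[0,0,0],[0,0,0],[0,0,0],[0,0,0]], rotation=[[0,0,0],[0,0,0],[0,0,0],[0,0,0]], hand=[0,0,0,0])

```text
clock: 3.2
eef_pos: [537.0, -75.2, 178.5]
eef_rot: [3.141, -0.0, 0.167]
wrist_force: [0.9, -3.7, -1.2]
finger_gap: 11.8
finger_force: 25.0
```

Call:
move_arm(dp=[[-5.5,-3.5,0],[-5.2,-3.1,0],[-5.3,-2.5,0],[-5.1,-1.8,0],[-10,-1.9,0],[-9.5,0.5,0],[0,0,0]], rotation=[[0,0,0.05],[0,0,0.05],[0,0,0.05],[0,0,0.05],[0,0,0.1],[0,0,0.1],[0,0,0]], hand=[0,0,0,0,0,0,0], newtons=35)

```text
clock: 4.08
eef_pos: [495.9, -87.3, 178.5]
eef_rot: [-3.141, 0.001, 0.566]
wrist_force: [-2.1, -2.8, -1.9]
finger_gap: 11.2
finger_force: 35.0
```

Catch freed and tracking well.

Call:
move_arm(dp=[[-8.9,2.8,0],[-8.2,5.3,0],[-7.4,7.5,0],[-6.6,9.8,0],[-5.7,11.9,0],[-4.7,13.9,0],[-3.7,15.8,0],[-2.6,17.5,0],[0,0,0]], rotation=[[0,0,0.1],[0,0,0.1],[0,0,0.1],[0,0,0.1],[0,0,0.1],[0,0,0.1],[0,0,0.1],[0,0,0.1],[0,0,0]], hand=[0,0,0,0,0,0,0,0,0])

```text
clock: 5.2
eef_pos: [448.6, -1.9, 178.4]
eef_rot: [-3.141, -0.0, 1.366]
wrist_force: [-1.7, -0.4, -1.5]
finger_gap: 11.0
finger_force: 35.0
```

Call:
move_arm(dp=[[-1.6,19,0],[-0.4,20.4,0],[0.3,10.7,0],[0.3,10.8,0],[0,2,0],[0,0,0]], rotation=[[0,0,0.1],[0,0,0.1],[0,0,0.05],[0,0,0.05],[0,0,0],[0,0,0]], hand=[0,0,0,0,0,0])

```text
clock: 5.95
eef_pos: [447.5, 58.5, 178.5]
eef_rot: [-3.141, 0.003, 1.666]
wrist_force: [0.2, -14.2, 0.4]
finger_gap: 11.3
finger_force: 35.0
```

The door is against its stop. I'll release, rise and look.

Call:
move_arm(dp=[[0,-1,0],[0,0,0],[0,0,0],[0,0,0],[0,0,0],[0,0,20],[0,0,40],[0,0,40],[20,-20,10],[20,-30,0]], rotation=[[0,0,0],[0,0,0],[0,0,0],[0,0,0],[0,0,0],[0,0,0],[0,0,0],[0,0,0],[0,0,0],[0,0,0]], hand=[0.2,0.6,0.6,0.6,0.6,0.6,0.6,0.6,0.6,0.6])

```text
clock: 7.2
eef_pos: [488.0, 8.9, 289.6]
eef_rot: [3.139, 0.0, 1.668]
wrist_force: [-0.2, -0.5, 0.0]
finger_gap: 56.1
finger_force: 0.0
```

Call:
move_arm(dp=[[25,-20,0],[25,-20,0],[15,0,0],[0,0,0]], rotation=[[0,0,0],[0,0,0],[0,0,0],[0,0,0]], hand=[0.6,0.6,0.6,0.6])

```text
clock: 7.7
eef_pos: [552.5, -31.0, 287.8]
eef_rot: [-3.141, -0.0, 1.667]
wrist_force: [0.1, 0.8, 0.2]
finger_gap: 56.5
finger_force: 0.0
```

```bash
python3 - <<'E'
from cell import manip,camera
import cv2
s=manip.read_state();print({k:s[k].round(4).tolist() for k in('eef_pos','eef_rot','joints')})
c=camera("wrist");cv2.imwrite("pics/w2.png",c["image"][:,:,::-1])
cv2.imwrite("pics/w2b.png",cv2.resize(c["image"][:,:,::-1],(768,576)))
E
```

```text
{'eef_pos': [552.4533, -31.0113, 287.8127], 'eef_rot': [-3.1406, -0.0002, 1.6666], 'joints': [-0.1223, 0.2597, 1.3825, 0.0, 1.5004, -0.2181]}
```

View pics/w2b.png

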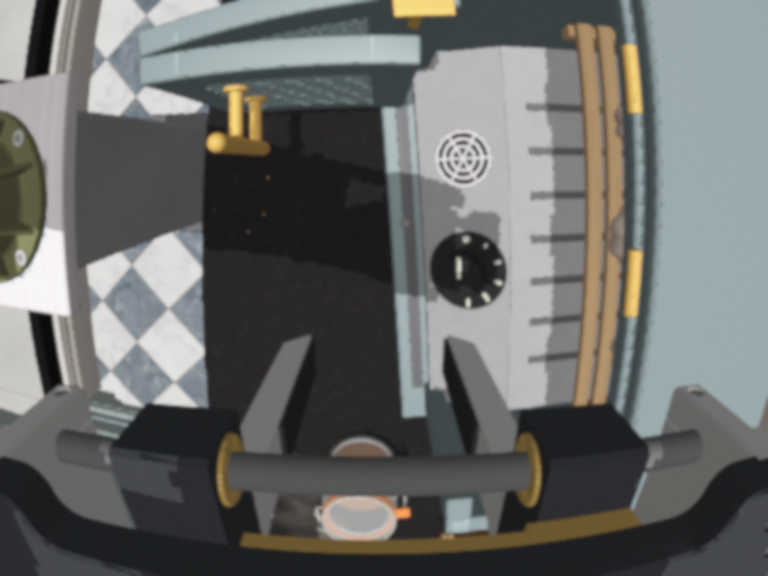

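The door is folded back, with its handle at (240,145) and panels at (280,60). The opening is free apart from the low track. The dial plate's centre is at (468,270) and the slats start at x≈580.

```bash
python3 - <<'E'
from h import *
pos=np.array([552.45,-31.01,287.81]);rot=[-3.1406,-.0002,1.6666]
W=lambda x,y:wray((x/1.5,y/1.5),pos,rot)
yaw=.171;ex=np.array([np.cos(yaw),np.sin(yaw)]);ey=np.array([-ex[1],ex[0]]);O=np.array([587.4,-15.5])
def cup(p):q=p[:2]-O;return np.array([q@ex,q@ey])
img=cv2.imread("pics/w2.png");g=cv2.cvtColor(img,cv2.COLOR_BGR2GRAY)
m=(g<75).astype(np.uint8);sub=np.zeros_like(m);sub[145:215,278:345]=m[145:215,278:345]
n,l,st,ce=cv2.connectedComponentsWithStats(sub);i=1+st[1:,4].argmax();c=max(cv2.findContours((l==i).astype(np.uint8),0,1)[0],key=len)
e=cv2.fitEllipse(cv2.convexHull(c));print(e)
cc=np.array(e[0])*1.5
print("plate",plane(W(*cc),64).round(1),cup(plane(W(*cc),64)),"expect",45.1,-30)
print("pointer top z~92",cup(plane(W(459,268),94)))
for z in(150,200):print("slat",z,cup(plane(W(582,200),z)))
t=np.radians(25);a3=np.array([np.sin(t)*ex[0],np.sin(t)*ex[1],-np.cos(t)])
print("tool z",a3.round(4))
g=np.array([*(O+35*ex-30*ey),85]);print("grip",g.round(1),"TCP",(g+19*a3).round(1),"at 60 out",(g-41*a3).round(1),"at 24+.. TCP=axis tip",)
# tool orientation: tilt about ey from pointing-down
tilt=np.array([*ey,0])*(-t)
R0=Ro.from_euler('xyz',rot)
for s in (1,-1):
  print(s,(Ro.from_rotvec(s*tilt)*R0).as_matrix()[:,2])
E
```

```text
((311.5462341308594, 179.18032836914062), (48.466243743896484, 51.11518096923828), 134.72235107421875)
plate [636.2 -37.6  64. ] [ 44.34531039 -30.08632927] expect 45.1 -30
pointer top z~92 [ 31.33583514 -21.43298334]
slat 150 [120.74051035  39.20288391]
slat 200 [96.69997427 44.06967134]
tool z [ 0.4165  0.0719 -0.9063]
grip [627.  -39.1  85. ] TCP [634.9 -37.7  67.8] at 60 out [609.9 -42.1 122.2] at 24+.. TCP=axis tip
1 [ 0.41553697  0.07203567 -0.9067193 ]
-1 [-0.41737143 -0.07179633 -0.90589534]
```

The dial agrees within 1 mm. Next I'll turn and tilt the tool onto the dial's axis line.

Call:
move_arm(dp=[[-3,-4,0],[-3,-4,0],[-3,-4,0],[-3,-4,0],[-3,-4,0],[-2,-2,0],[-2,-2,0],[0,0,0],[0,0,0],[0,0,0]], rotation=[[0,0,0.185],[0,0,0.185],[0,0,0.185],[0,0,0.185],[0,0,0.185],[0,0,0.185],[0,0,0.185],[0.0248,-0.1433,0],[0.0248,-0.1433,0],[0.0247,-0.1434,0]], hand=[0.65,0.65,0.65,0.65,0.65,0.65,0.65,0.65,0.65,0.65])

```text
clock: 9.0
eef_pos: [532.6, -54.6, 289.1]
eef_rot: [2.981, 0.414, 2.928]
wrist_force: [-1.1, 0.0, 0.1]
finger_gap: 61.2
finger_force: 0.0
```

Call:
move_arm(dp=[[0,0,0],[0,0,0]], rotation=[[0,0,0],[0,0,0]], hand=[0.65,0.65])

```text
clock: 9.25
eef_pos: [533.2, -54.8, 289.1]
eef_rot: [2.984, 0.407, 2.93]
wrist_force: [0.2, 0.1, -0.2]
finger_gap: 61.3
finger_force: 0.0
```

```bash
cat > st.py <<'E'
from cell import manip
from h import *
s=manip.read_state();print({k:s[k].round(3).tolist() for k in('eef_pos','eef_rot','joints','wrist_force','moment')})
R=Ro.from_euler('xyz',s['eef_rot']).as_matrix()
a3=np.array([.4165,.0719,-.9063]);g=np.array([627.,-39.1,85]);T=g+16*a3-s['eef_pos']
print("toolz",R[:,2].round(4),"tooly",R[:,1].round(3),"to go",T.round(1),"along",T@a3,"lateral",(T-(T@a3)*a3).round(1), "rot fix",np.cross(R[:,2],a3).round(4))
E
python3 st.py
```

```text
{'eef_pos': [533.211, -54.787, 289.092], 'eef_rot': [2.984, 0.407, 2.93], 'joints': [-0.26, -0.023, 1.752, 0.207, 1.023, -1.725], 'wrist_force': [0.174, 0.095, -0.25], 'moment': [0.041, 0.105, 0.071]}
toolz [ 0.4151  0.0715 -0.907 ] tooly [0.147 0.979 0.144] to go [ 100.5   16.8 -218.6] along 241.1602845979963 lateral [ 0.  -0.5 -0. ] rot fix [ 0.0004 -0.0016  0.0001]
```

Call:
move_arm(dp=[[16,3,-35],[16,3,-35],[16,3,-35],[16,3,-35],[14,2,-30],[9,1,-20],[7,1,-15],[6.5,0.8,-13.6],[0,0,0],[0,0,0]], rotation=[[0,0,0],[0,0,0],[0,0,0],[0,0,0],[0,0,0],[0,0,0],[0,0,0],[0,0,0],[0,0,0],[0,0,0]], hand=[0.65,0.65,0.65,0.65,0.65,0.65,0.65,0.65,0.65,0.65])

```text
clock: 10.5
eef_pos: [633.9, -38.2, 70.5]
eef_rot: [2.983, 0.409, 2.929]
wrist_force: [0.1, -1.2, -0.2]
finger_gap: 60.8
finger_force: 0.0
```

```bash
python3 st.py
```

```text
{'eef_pos': [633.885, -38.157, 70.509], 'eef_rot': [2.983, 0.409, 2.929], 'joints': [-0.18, 0.437, 1.744, 0.275, 0.565, -1.775], 'wrist_force': [0.119, -1.153, -0.194], 'moment': [0.104, 0.155, -0.063]}
toolz [ 0.417   0.0719 -0.906 ] tooly [0.147 0.978 0.145] to go [-0.2  0.2 -0. ] along -0.06848337974415518 lateral [-0.2  0.2 -0.1] rot fix [0.     0.0006 0.0001]
```

Call:
move_arm(dp=[[0,0,0],[0,0,0],[0,0,0],[0,0,0],[0,0,0]], rotation=[[0,0,0],[0,0,0],[0,0,0],[0,0,0],[0,0,0]], hand=[0.3,0.2,0.2,0.2,0.2], newtons=25)

```text
clock: 11.12
eef_pos: [633.8, -38.3, 70.2]
eef_rot: [2.983, 0.409, 2.929]
wrist_force: [-4.3, -2.4, 6.5]
finger_gap: 39.4
finger_force: 25.0
```

```bash
python3 st.py
```

```text
{'eef_pos': [633.779, -38.331, 70.25], 'eef_rot': [2.983, 0.409, 2.929], 'joints': [-0.18, 0.437, 1.744, 0.275, 0.564, -1.775], 'wrist_force': [-4.311, -2.4, 6.544], 'moment': [-0.309, 0.448, -0.131]}
toolz [ 0.4169  0.0717 -0.9061] tooly [0.147 0.978 0.145] to go [-0.1  0.4  0.2] along -0.24674812428810786 lateral [-0.   0.4  0. ] rot fix [0.0002 0.0005 0.0001]
```

Call:
move_arm(dp=[[0,0,0],[0,0,0],[0,0,0],[0,0,0],[0,0,0],[0,0,0],[0,0,0],[0,0,0],[0,0,0]], rotation=[[0.0654,0.0113,-0.1423],[0.0654,0.0113,-0.1423],[0.0654,0.0113,-0.1423],[0.0654,0.0113,-0.1423],[0.0654,0.0113,-0.1423],[0.0654,0.0113,-0.1423],[0.0654,0.0113,-0.1423],[0.0654,0.0113,-0.1423],[0,0,0]], hand=[0.2,0.2,0.2,0.2,0.2,0.2,0.2,0.2,0.2])

```text
clock: 12.25
eef_pos: [633.9, -38.3, 70.3]
eef_rot: [2.705, -0.016, 1.707]
wrist_force: [-3.2, -1.5, 6.1]
finger_gap: 39.3
finger_force: 25.0
```

```bash
python3 st.py
```

```text
{'eef_pos': [633.869, -38.261, 70.302], 'eef_rot': [2.705, -0.016, 1.707], 'joints': [-0.18, 0.437, 1.744, 0.275, 0.564, -0.516], 'wrist_force': [-3.234, -1.468, 6.107], 'moment': [-0.317, 0.383, -0.131]}
toolz [ 0.4172  0.0718 -0.906 ] tooly [0.899 0.116 0.423] to go [-0.2  0.3  0.2] along -0.2419544027389678 lateral [-0.1  0.3 -0. ] rot fix [0.0001 0.0007 0.0001]
```

Call:
move_arm(dp=[[0,0,0],[0,0,0],[0,0,0],[0,0,0],[0,0,0],[0,0,0],[0,0,0],[0,0,0],[0,0,0],[0,0,0]], rotation=[[0.0654,0.0113,-0.1423],[0.0654,0.0113,-0.1423],[0.0654,0.0113,-0.1423],[0.0654,0.0113,-0.1423],[0.0654,0.0113,-0.1423],[0.0654,0.0113,-0.1423],[0.0654,0.0113,-0.1423],[0.0654,0.0113,-0.1423],[0,0,0],[0,0,0]], hand=[0.2,0.2,0.2,0.2,0.2,0.2,0.2,0.2,0.2,0.2])

```text
clock: 13.5
eef_pos: [634.0, -38.4, 70.3]
eef_rot: [3.013, -0.419, 0.477]
wrist_force: [-2.8, -2.9, 5.6]
finger_gap: 39.4
finger_force: 25.0
```

```bash
python3 st.py
```

```text
{'eef_pos': [633.97, -38.356, 70.349], 'eef_rot': [3.013, -0.419, 0.477], 'joints': [-0.18, 0.437, 1.744, 0.275, 0.564, 0.737], 'wrist_force': [-2.798, -2.905, 5.641], 'moment': [-0.477, 0.325, -0.208]}
toolz [ 0.4175  0.0716 -0.9059] tooly [ 0.409 -0.905  0.117] to go [-0.3  0.4  0.2] along -0.23471019979741706 lateral [-0.2  0.4 -0.1] rot fix [0.0003 0.0011 0.0002]
```

Release symmetrically, retreat along the axis, then look.

Call:
move_arm(dp=[[0,0,0],[0,0,0],[0,0,0],[0,0,0],[-7,-1,15],[-14,-2.5,30],[-16,-3,35],[-16,-3,35],[-16,-3,35],[0,0,0]], rotation=[[0,0,0],[0,0,0],[0,0,0],[0,0,0],[0,0,0],[0,0,0],[0,0,0],[0,0,0],[0,0,0],[0,0,0]], hand=[0.65,0.65,0.65,0.65,0.65,0.65,0.65,0.65,0.65,0.65])

```text
clock: 14.75
eef_pos: [564.8, -51.0, 223.7]
eef_rot: [3.01, -0.423, 0.478]
wrist_force: [1.1, -0.5, -0.9]
finger_gap: 61.3
finger_force: 0.0
```

```bash
python3 - <<'E'
from cell import manip,camera
import cv2
c=camera("wrist");cv2.imwrite("pics/w3b.png",cv2.resize(c["image"][:,:,::-1],(768,576)))
E
```

```text
(no output)
```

View pics/w3b.png

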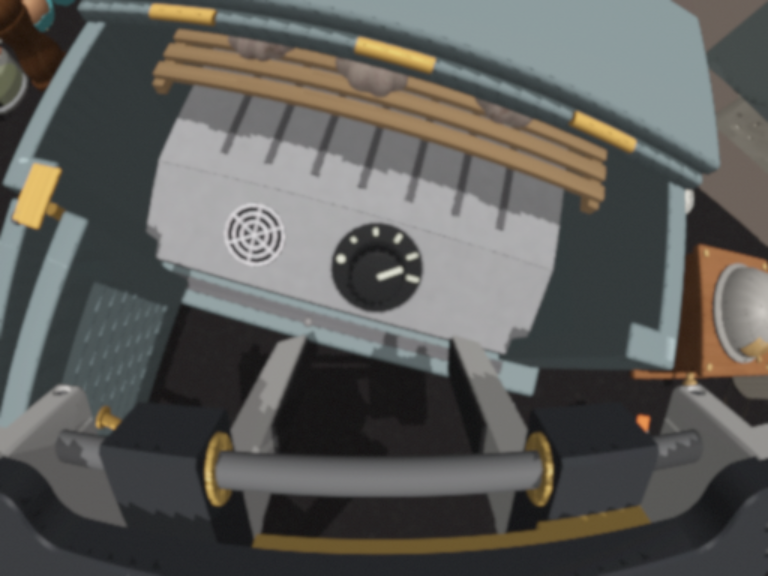

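The pointer runs (380,275)→(402,268) and aims at the fifth mark at (411,257), which is speed 4. The door is still folded at the left and the gripper is clear, so I'll hand in.

```bash
python3 -c "
from cell import manip
print(manip.sign_off())"
```

```text
the job is handed in; nothing more can be done
None
```

The door is folded right back against its stop, the fan dial points to speed 4, nothing nearby was touched, and the job is handed in; the hand-in gave no verdict.

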